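# Unclamp the test bar and hold it up for inspection

## Task

Swing open, by a quarter turn, the clamp lever of the block that holds the waisted test bar (thick head at both ends), leave it open and draw the bar up out of its socket. Then hold the bar over the middle of the grey inspection mat, both ends at least 10 cm above the bench, leaning at about 45 degrees to any side with its foot end lower, and finish while holding it there, still. Leave the other block with its plain pin and everything else on the bench as they are.

Things in the scene. Friction and masses are not known exactly. Their poses are not given: they have to be found in the camera images.
- specimen_center (a point): centre, half-way along, of the waisted aluminium test bar (thick round head at both ends, thin neck between), 110 mm long, about 85 g; heads 22 mm thick, the lower 40 mm long and the upper 30 mm long; neck 10 mm thick and 40 mm long. At the start it stands upright in block A, 30 mm deep, its top 125 mm above the bench. z axis along the bar towards its upper end
- specimen_foot (a point): centre of the lower end face of the waisted test bar
- specimen_top (a point): centre of the upper end face of the waisted test bar (110 mm from the lower)
- holder_a: grey clamp block A (the one that holds the waisted test bar): fixed block 60 x 85 x 45 mm high (on a dark foot rim of 76 x 101 mm, 4 mm high), round upright socket 23.5 mm wide and 30 mm deep (its floor 15 mm above the bench). Origin: on the socket's axis at bench level; z up; the block reaches 55 mm to its +y (hinge side), 30 mm to -y and 30 mm to each side along x. The place and the turn about vertical change from run to run
- clamp_a (a joint): swing of the steel clamp lever of block A about its upright hinge, rad: 0 = shut (fork round the neck above the foot head, lever over the block), starts at 0 to 0.12, grows clockwise seen from above, stop at 1.75. The foot is free to come up from about 0.8. It turns with light friction (under 2 N at the finger pin) and stays where it is left
- clamp_a_pin (a point): middle of the upright white plastic finger pin of block A's lever: pin 12 mm thick and 27 mm high (from 63 to 90 mm above the bench; this point at 76.5 mm), 85 mm from the hinge axis, standing on the 6 mm thick lever (57 to 63 mm above the bench). It goes round with the lever
- holder_a_hinge (a point): point on the upright hinge axis of block A's lever, at block-top height 45 mm; fixed to the block, 40 mm from the socket's axis. The hub there is 22 mm wide and ends 69 mm above the bench. With the lever shut the pin lies on the other side of the socket, 45 mm from its axis
- plain_pin_center (a point): centre, half-way along, of the plain pin in block B, to be left alone: aluminium, 110 mm long, same 22 mm thick foot 40 mm long, above it a straight stem 10 mm thick without an upper head; its top 125 mm above the bench
- holder_b: grey clamp block B (alike, holding the plain pin): fixed block 60 x 85 x 45 mm high (on a dark foot rim of 76 x 101 mm, 4 mm high), round upright socket 23.5 mm wide and 30 mm deep (its floor 15 mm above the bench). Origin: on the socket's axis at bench level; z up; the block reaches 55 mm to its +y (hinge side), 30 mm to -y and 30 mm to each side along x. The place and the turn about vertical change from run to run
- clamp_b (a joint): swing of the steel clamp lever of block B about its upright hinge, rad: 0 = shut (fork round the neck above the foot head, lever over the block), starts at 0 to 0.12, grows clockwise seen from above, stop at 1.75. The foot is free to come up from about 0.8. It turns with light friction (under 2 N at the finger pin) and stays where it is left
- clamp_b_pin (a point): middle of the upright white plastic finger pin of block B's lever: pin 12 mm thick and 27 mm high (from 63 to 90 mm above the bench; this point at 76.5 mm), 85 mm from the hinge axis, standing on the 6 mm thick lever (57 to 63 mm above the bench). It goes round with the lever
- mat_center (a point): centre of the top of the flat grey square inspection mat, 140 x 140 x 3 mm, fixed on the bench; any of three places in a row (left, middle, right) may hold it, the clamp blocks the other two
- collar: bystander, leave alone: loose steel ring 38 mm across, 16 mm high, lying flat; origin at its underside
- jaw: bystander, leave alone: loose steel grip insert, 30 x 45 x 24 mm, stepped; origin at its underside
- bottle: bystander, leave alone: white bottle 60 mm across, 130 mm tall; origin at its underside
- beaker: bystander, leave alone: open glass beaker 66 mm across, 85 mm tall; origin at its underside
- dish: bystander, leave alone: white shallow dish 90 mm across, 16 mm high; origin at its underside
- wrench: bystander, leave alone: steel spanner 160 mm long lying flat; origin at its underside
- caliper: bystander, leave alone: steel caliper 190 mm long lying flat, at most 8 mm thick; origin at its underside
There are look-alikes about, which are no part of the job. What is shaped like the holder_a but purple or yellow is not meant.

How it is judged:
By the outcome, as a careful person would: the job done as asked, in the order asked, and still so for the second after the job is handed in, while the arm keeps its last pose, push and grip.
It also fails if it takes over 51 s, if anything falls off the work surface, if the arm or the gripper's body presses on something with over 40 N, if the wrist force passes 120 N, or if a joint passes its speed limit or range.

## Robot

A 6-joint arm with a two-finger parallel gripper is mounted at the origin on the work surface. World frame = base frame: x ahead of the robot, y to its left, z up, the work surface at z = 0. Lengths are in m, angles in degrees, forces in N, time in s.
With the tool pointing down it reaches from about 0.275 to 0.85 m from the base axis. Payload 19 kg.
Tool frame: the origin (TCP) lies between the finger pads; the fingertips stand 25 mm ahead of it and the grasp point (between the pads) lies 6 mm ahead of it; z points along the fingers, y is the line along which they close (so a half turn about z gives the same grasp; the last joint's range is limited). The gripper opens to 85 mm and grips with 20 to 120 N. Pads are 22 mm wide; open, the fingers measure 114 mm over their backs; the gripper's body (76 mm by 85 mm) begins 54 mm behind the grasp point. The pads swing forward as they close: fully open they stand 13 mm farther back than shut.
Start: joints at [-71.963, 8.623, 82.357, -0, 89.026, -7.678], TCP at [0.249, -0.518, 0.256] pointing down, gripper open.
Joint ranges: [-160.23, 160.23], [-39.13, 120.54], [6.94, 153.29], [-79.49, 259.48], [9.18, 160.14], [-161.06, 161.06]. Speed limits (degrees/s): [108.29, 108.29, 127.2, 172.46, 172.46, 172.46].

## Interface

Orientations are given as [roll, pitch, yaw] about the fixed x, y, z axes, in that order (R = Rz(yaw) Ry(pitch) Rx(roll)).
In Python, from cell import arm gives the robot as it stands.
- The arm moves only by the tool arm_command, never from a script. Its argument "steps" is a list of rows, each a list of 4 numbers: the shift along the tool's x, y, z in cm, then the turn about the tool's z in degrees. A call has 1 to 20 rows; each row shifts and turns the commanded pose from where the row before left it, along the tool's axes as they then stand; what a row does not reach is not made up. A row lasts 1/8 s, in which the tool goes at most 62.5 mm and 10.7 degrees, less where a joint would pass 70% of its speed; a pose out of reach is approached as far as the arm can. A call with a gripper value outside its range is refused whole. "claw" is the finger opening in cm, from 0 to 8.54, set as the call begins (left out, the last holds). The fingers move at their own pace and stop on an object; "squeeze" is the grip in N (left out, the last holds). Time passes only in rows, so rows that do not move let the fingers close. It gives the time, the measured TCP pose, the force, the opening and the grip force at its end, in the units of the state.
- arm.read_state(): the state, without advancing time (a new reading comes with each control period).
- arm.read_camera(name): name is "scene" or "top"; returns a dict with "img" (384x512x3 uint8, red, green, blue), "z_map" (384x512 float32, m along the optical axis (not along the pixel's ray), 0 where there is no reading), "vfov" (degrees; the focal length in pixels is half the picture's height over the tangent of half this angle, whatever the lens; pixels are square), "cx", "cy" (the principal point, pixels), "dist_coeffs" ([k1, k2, p1, p2, k3] as OpenCV has them; the pictures are not rectified), "rvec" (rotation vector, rad) and "tvec" (3), from world to camera coordinates, as OpenCV has them. Camera axes: x right, y down, z forward; pixel columns grow to the right and rows downward; lengths in m; the calibration is good to about 2 mm. A picture is of the moment at which its call begins.
- arm.sign_off(): hands the job in; it is judged then, once.
The state is a dict: "time": time; "joint_pos": joint angles; "joint_velocities": joint speeds; "tau": joint torques, N m; "tool_pos": TCP position; "tool_rot": TCP orientation; "wrist_force": force on the tool from outside, world axes, zero at the start; "wrist_torque": the same for the moment, N m; "opening": finger opening in m; "grasp_force": force on a finger pad.
Only numpy, scipy, OpenCV 4.12 (cv2) and the standard library are available. Lean on these libraries where they do the work, as an engineer would, in place of code of your own. Each camera call takes 0.05 s, during which the arm holds its last target. There are 200 camera calls.

## Working session

There is one attempt and no reset: what is moved stays moved. The work goes in short steps, Python scripts to look and compute and a tool call to move; the robot and the scene stay as the last step left them, time stands still between calls to the robot, and variables do not carry over. Pictures are saved under pics/ and viewed, at most 10 in all, crops included, and the job is handed in when it is done.

Besides the shell and the picture viewer there is one more tool, called after "Call:" as name(argument=value, ...) on one line, values as JSON. arm_command: Moves the arm, as the interface text tells. Its arguments: {"type":"object","properties":{"steps":{"type":"array"},"claw":{"type":"number"},"squeeze":{"type":"number"}},"required":["steps"]}

```bash
mkdir -p pics; cat > h.py <<'E'
import numpy as np, cv2
from cell import arm
def cam(n):
    c=arm.read_camera(n); h=c["img"].shape[0]; f=h/2/np.tan(np.radians(c["vfov"])/2)
    c["K"]=np.array([[f,0,c["cx"]],[0,f,c["cy"]],[0,0,1.]]); c["d"]=np.array(c["dist_coeffs"],float)
    c["R"]=cv2.Rodrigues(np.array(c["rvec"],float))[0]; c["t"]=np.array(c["tvec"],float).ravel(); return c
def ray(c,uv):
    p=cv2.undistortPoints(np.array(uv,float).reshape(-1,1,2),c["K"],c["d"]).reshape(-1,2)
    return np.c_[p,np.ones(len(p))]
def onplane(c,uv,z):
    d=ray(c,uv)@c["R"]; o=-c["R"].T@c["t"]; return o+d*((z-o[2])/d[:,2])[:,None]
def cloud(c):
    h,w=c["z_map"].shape; v,u=np.mgrid[:h,:w]
    r=ray(c,np.c_[u.ravel(),v.ravel()])*c["z_map"].reshape(-1,1)
    return ((r-c["t"])@c["R"]).reshape(h,w,3)
def proj(c,P): return cv2.projectPoints(np.array(P,float).reshape(-1,3),np.array(c["rvec"],float),c["t"],c["K"],c["d"])[0].reshape(-1,2)
def save(c,n): cv2.imwrite("pics/"+n,c["img"][:,:,::-1])
E
python3 - <<'E'
from h import *
a=cam("scene");b=cam("top")
for c,n in((a,"s.png"),(b,"t.png")):
    save(c,n);print(-c["R"].T@c["t"],c["R"][2],c["K"][0,0],(c["z_map"]>0).mean())
cv2.imwrite("pics/both.png",np.vstack([a["img"],b["img"]])[:,:,::-1])
s=arm.read_state();print(s)
E
```

```text
[1.3189194  0.12795266 0.91291476] [-0.70164744 -0.11303261 -0.70350159] 378.35848289776686 0.9920603434244791
[ 0.46919788 -0.00669853  1.07385546] [ 0.06585629  0.03068837 -0.99735709] 363.49733798454855 0.9961496988932291
{'time': 0.1, 'joint_pos': array([-7.19659371e+01,  8.64799036e+00,  8.23879807e+01, -1.02697473e-03,
        8.90266343e+01, -7.67784202e+00]), 'joint_velocities': array([-0.10644948,  0.04869173, -0.08847222, -0.03823435,  0.04907677,
       -0.02134172]), 'tau': array([ 5.46183233e-03, -7.14377403e+01, -5.71797752e+01, -2.85171916e-05,
        7.09786371e-03,  5.55074757e-05]), 'tool_pos': array([ 0.2493771 , -0.51789514,  0.25574854]), 'tool_rot': array([-1.79937819e+02, -7.34666145e-03,  2.57119190e+01]), 'wrist_force': array([ 0.05791994, -0.78801454,  0.34253478]), 'wrist_torque': array([-0.01523897, -0.00868874,  0.00290059]), 'grasp_force': 0.0, 'opening': 0.08541665687973996}
```

View pics/s.png

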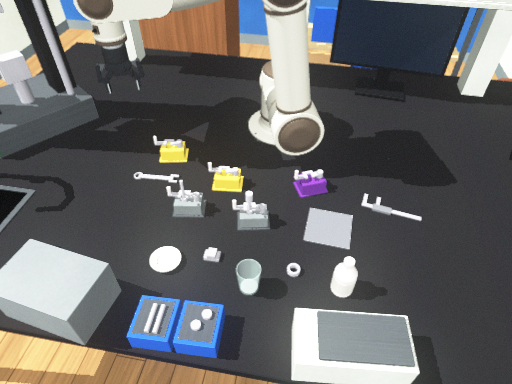

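View pics/t.png

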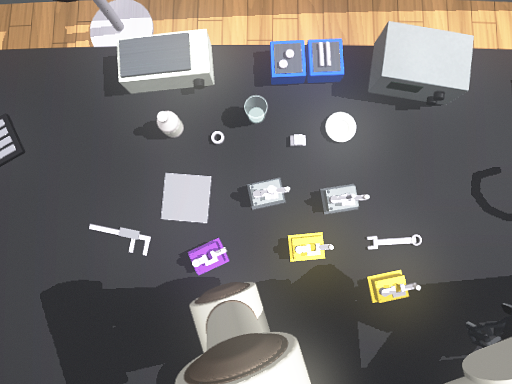

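The scene view shows grey blocks at (188,205) and (253,215), with the mat at (329,228). In the top view they are at (341,198), (267,193) and (187,198). Yellow and purple decoys sit nearer the robot. I'll zoom in next.

```bash
python3 - <<'E'
from h import *
a=cam("scene");b=cam("top")
A=cv2.resize(a["img"][170:240,155:285],None,fx=6,fy=6,interpolation=cv2.INTER_CUBIC)[:, :780]
B=cv2.resize(b["img"][172:220,235:365],None,fx=6,fy=6,interpolation=cv2.INTER_CUBIC)
V=np.vstack([A[:312],B[:288]]) if 0 else np.vstack([cv2.resize(A,(557,300)),cv2.resize(B,(557,206))])
cv2.imwrite("pics/zoom.png",V[:,:,::-1])
for c,box in((a,(155,285,170,240)),(b,(235,365,172,220))):
    P=cloud(c);u0,u1,v0,v1=box;Q=P[v0:v1,u0:u1].reshape(-1,3)
    for lo,hi in((.04,.05),(.055,.066),(.066,.074),(.085,.094),(.12,.13)):
        for yl,yh in((-.3,-.1),(-.1,.1)):
            m=(Q[:,2]>lo)&(Q[:,2]<hi)&(Q[:,1]>yl)&(Q[:,1]<yh)
            if m.any(): print(lo,yl,m.sum(),Q[m].mean(0).round(4),Q[m].min(0).round(3),Q[m].max(0).round(3))
# mat
img=b["img"];P=cloud(b);print(P[198,187])
hsv=cv2.cvtColor(img,cv2.COLOR_RGB2HSV);m=((hsv[:,:,2]>100)&(hsv[:,:,1]<60)).astype(np.uint8)
m[:, :150]=0;m[:,225:]=0;m[:165]=0;m[235:]=0
cs=max(cv2.findContours(m,0,2)[0],key=cv2.contourArea);r=cv2.minAreaRect(cs);print(r,onplane(b,[r[0]],.003),onplane(b,cv2.boxPoints(r),.003))
E
```

```text
0.04 -0.3 396 [ 0.4843 -0.1909  0.0449] [ 0.371 -0.273  0.04 ] [ 0.564 -0.1    0.05 ]
0.04 -0.1 274 [ 0.5364 -0.022   0.0453] [ 0.362 -0.1    0.04 ] [0.579 0.031 0.05 ]
0.055 -0.3 211 [ 0.4877 -0.2129  0.0615] [ 0.385 -0.291  0.055] [ 0.541 -0.102  0.066]
0.055 -0.1 169 [ 0.5367 -0.0303  0.0619] [ 0.384 -0.1    0.055] [0.558 0.022 0.066]
0.066 -0.3 56 [ 0.5072 -0.2086  0.0684] [ 0.387 -0.289  0.066] [ 0.539 -0.103  0.073]
0.066 -0.1 44 [ 0.5357 -0.01    0.0692] [ 0.388 -0.099  0.066] [0.554 0.021 0.073]
0.085 -0.3 21 [ 0.5317 -0.2691  0.0897] [ 0.526 -0.291  0.086] [ 0.537 -0.238  0.094]
0.085 -0.1 15 [ 0.5493 -0.0628  0.0891] [ 0.543 -0.076  0.085] [ 0.555 -0.024  0.093]
0.12 -0.3 9 [ 0.5297 -0.2408  0.1234] [ 0.525 -0.244  0.121] [ 0.534 -0.238  0.127]
0.12 -0.1 38 [ 0.5458 -0.0271  0.1248] [ 0.533 -0.037  0.121] [ 0.557 -0.018  0.129]
0.04 -0.3 405 [ 0.528  -0.2259  0.0454] [ 0.491 -0.276  0.04 ] [ 0.562 -0.183  0.05 ]
0.04 -0.1 378 [ 0.5404 -0.0124  0.0457] [ 0.502 -0.061  0.04 ] [0.577 0.033 0.05 ]
0.055 -0.3 169 [ 0.5206 -0.2428  0.0629] [ 0.505 -0.288  0.056] [ 0.536 -0.192  0
[... 215 characters left out ...]
0.522 -0.076  0.066] [0.55  0.021 0.074]
0.085 -0.3 4 [ 0.5257 -0.2606  0.0901] [ 0.523 -0.281  0.088] [ 0.528 -0.239  0.093]
0.085 -0.1 17 [ 0.5471 -0.0721  0.0901] [ 0.543 -0.078  0.086] [ 0.553 -0.067  0.093]
0.12 -0.3 14 [ 0.5275 -0.2426  0.1251] [ 0.524 -0.247  0.12 ] [ 0.532 -0.239  0.128]
0.12 -0.1 54 [ 0.5425 -0.0271  0.1253] [ 0.532 -0.036  0.12 ] [ 0.553 -0.017  0.13 ]
[0.52189822 0.21794494 0.00478367]
((185.90574645996094, 197.53689575195312), (47.89340591430664, 48.34608459472656), 5.194429397583008) [[0.52332519 0.22163881 0.003     ]] [[0.45715752 0.29832348 0.003     ]
 [0.60130542 0.28929839 0.003     ]
 [0.5894973  0.14514139 0.003     ]
 [0.44654    0.15524223 0.003     ]]
```

View pics/zoom.png

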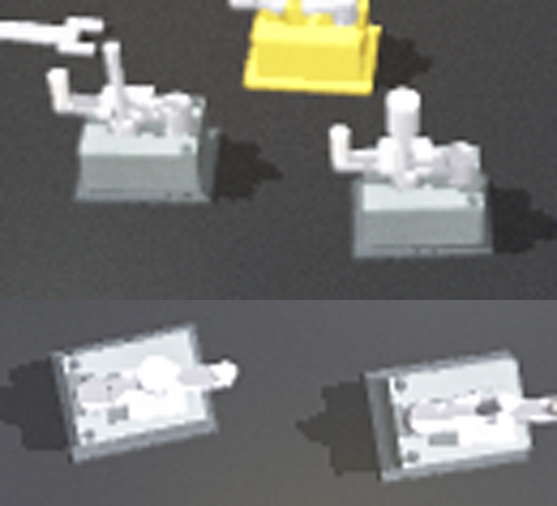

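The waisted bar is in the middle block, with its socket at about (0.543,-0.027) and its pin at about (0.548,-0.072). Swinging clockwise takes the pin towards the robot. The interface can't tilt the tool, so after drawing the bar I'll push its foot against the fixed block and let it pivot in the grip. Next I measure the block's angle and plan the first move.

```bash
python3 - <<'E'
from h import *
b=cam("top");P=cloud(b)
m=((P[...,2]>.036)&(P[...,2]<.052)&(abs(P[...,0]-.54)<.06)&(abs(P[...,1]+.013)<.07)).astype(np.uint8)
q=P[m>0][:,:2]
r=cv2.minAreaRect((q*1000).astype(np.float32));print(r,len(q))
def cyl(zlo,zhi,cx,cy,R=.02):
    k=(P[...,2]>zlo)&(P[...,2]<zhi)&(np.hypot(P[...,0]-cx,P[...,1]-cy)<R);uv=np.argwhere(k)[:,::-1].mean(0)
    return onplane(b,[uv],(zlo+zhi)/2)[0].round(4),k.sum()
print("bar",cyl(.118,.132,.543,-.027),"pin",cyl(.084,.096,.548,-.072,.012),"hub",cyl(.065,.073,.534,.011,.014))
s=arm.read_state();print(s["tool_pos"],s["tool_rot"])
E
```

```text
((539.7216796875, -15.02450180053711), (60.18064880371094, 84.83462524414062), 12.690000534057617) 382
bar (array([ 0.5423, -0.0271,  0.125 ]), np.int64(55)) pin (array([ 0.5467, -0.0721,  0.09  ]), np.int64(16)) hub (array([0.5334, 0.011 , 0.069 ]), np.int64(45))
[ 0.24946202 -0.51795292  0.25599445] [-1.79964749e+02 -7.37825350e-03  2.57168711e+01]
```

Call:
arm_command(steps=[[1.8,-1.1,0,0],[3.5,-2.1,0,0],[3.7,-2.2,0,0],[3.7,-2.2,0,0],[3.7,-2.2,0,0],[3.7,-2.2,0,0],[3.7,-2.2,0,0],[3.7,-2.2,0,0],[3.7,-2.2,0,0],[3.7,-2.2,0,0],[3.7,-2.2,0,0],[3.7,-2.2,0,0],[2.9,-1.7,0,0],[0.6,-0.6,0,-9],[0,0,0,-10],[0,0,0,-10],[0,0,0,-10],[0,0,0,-10],[0,0,0,-10],[0,0,0,-9]], claw=5, squeeze=20)

```text
time: 2.75
tool_pos: [0.5424, -0.0706, 0.2563]
tool_rot: [-180.0, -0.0, 94.1]
wrist_force: [0.1, 0.1, -0.1]
opening: 0.0501
grasp_force: 0.0
```

```bash
cat > go.py <<'E'
from h import *; import sys
T=np.array([float(v) for v in sys.argv[1:5]]);s=arm.read_state()
y=s["tool_rot"][2];r=np.radians(y);d=(T[:3]-s["tool_pos"])*100
print(s["time"],s["tool_pos"].round(4),s["tool_rot"].round(2),s["wrist_force"].round(1),"open",s["opening"],s["grasp_force"])
print("tool dx dy dz cm",(d[0]*np.cos(r)+d[1]*np.sin(r)).round(2),(d[0]*np.sin(r)-d[1]*np.cos(r)).round(2),-d[2].round(2),"turn",round(y-T[3],1))
E
python3 go.py .5467 -.0721 .093 98.8
```

```text
2.75 [ 0.5424 -0.0706  0.2563] [-1.800e+02 -1.000e-02  9.405e+01] [ 0.1  0.1 -0.1] open 0.05012281717844394 0.0
tool dx dy dz cm -0.18 0.42 16.33 turn -4.7
```

Call:
arm_command(steps=[[-0.2,0.4,1.0,-4.7],[0,0,2.5,0],[0,0,3,0],[0,0,3,0],[0,0,3,0],[0,0,2,0],[0,0,1.3,0],[0,0,0.5,0],[0,0,0,0]])

```text
time: 3.88
tool_pos: [0.547, -0.0731, 0.0936]
tool_rot: [180.0, -0.0, 98.4]
wrist_force: [-0.2, -0.9, -0.4]
opening: 0.0503
grasp_force: 0.0
```

Call:
arm_command(steps=[[0,0,0,0],[0,0,0,0],[0,0,0,0],[0,0,0,0],[0,0,0,0],[0,0,0,0]], claw=0, squeeze=20)

```text
time: 4.62
tool_pos: [0.5471, -0.0734, 0.0937]
tool_rot: [180.0, 0.0, 98.4]
wrist_force: [-0.4, -0.2, 6.2]
opening: 0.0111
grasp_force: 21.3
```

```bash
python3 go.py .5467 -.0721 .093 98.8
```

```text
4.625 [ 0.5471 -0.0734  0.0937] [1.7996e+02 2.0000e-02 9.8410e+01] [-0.4 -0.2  6.2] open 0.011054199171381668 21.28084659576416
tool dx dy dz cm 0.14 -0.02 0.07 turn -0.4
```

Call:
arm_command(steps=[[0,0,-0.2,0],[0.04,-0.86,0,5.8],[0.04,-0.86,0,5.8],[0.04,-0.86,0,5.8],[0.05,-0.86,0,5.8],[0.04,-0.86,0,5.8],[0.04,-0.86,0,5.8],[0.04,-0.86,0,5.8],[0.05,-0.86,0,5.8],[0.04,-0.86,0,5.8],[0.04,-0.86,0,5.8],[0.04,-0.86,0,5.8],[0.05,-0.86,0,5.8],[0.04,-0.86,0,5.8],[0.04,-0.86,0,5.8],[0.04,-0.86,0,5.8],[0,0,0,0],[0,0,0,0]])

```text
time: 6.88
tool_pos: [0.4503, -0.0061, 0.0945]
tool_rot: [-179.9, 0.1, 11.5]
wrist_force: [0.8, 0.6, -20.1]
opening: 0.0106
grasp_force: 19.5
```

```bash
python3 go.py .4505 -.0070 .093 12.5; python3 - <<'E'
from h import *
s=arm.read_state()["tool_pos"];d=s[:2]-[.5337,.0118];print(np.hypot(*d),np.degrees(np.arctan2(d[1],d[0])))
E
```

```text
6.875 [ 0.4503 -0.0061  0.0945] [-1.7995e+02  1.1000e-01  1.1550e+01] [  0.8   0.6 -20.1] open 0.010558337517742872 19.51073706150055
tool dx dy dz cm 0.0 0.09 0.15 turn -1.0
0.08531757501682277 -167.89898707626242
```

Call:
arm_command(steps=[[0,0,0.1,0],[0,0,0,0],[0,0,0,0],[0,0,0,0],[0,0,0,0],[0,0,-1.5,0],[0,0,-3,0],[0,0,-4,0],[0,0,-4,0],[0,0,-2.5,0],[0,0,0,0]], claw=5)

```text
time: 8.25
tool_pos: [0.4515, -0.0062, 0.2471]
tool_rot: [179.9, -0.2, 11.4]
wrist_force: [0.1, -0.4, -0.5]
opening: 0.05
grasp_force: 0.0
```

```bash
python3 go.py .5425 -.0272 .115 102.7; python3 - <<'E'
from h import *
a=cam("scene");b=cam("top")
A=cv2.resize(a["img"][160:240,200:310],None,fx=5,fy=5,interpolation=cv2.INTER_CUBIC)
cv2.imwrite("pics/z2.png",A[:,:,::-1])
E
```

```text
8.25 [ 0.4515 -0.0062  0.2471] [179.92  -0.21  11.42] [ 0.1 -0.4 -0.5] open 0.04997436557831176 0.0
tool dx dy dz cm 8.51 3.86 13.21 turn -91.3
```

View pics/z2.png

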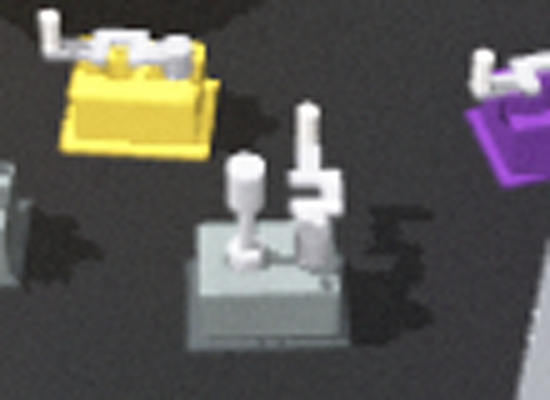

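The lever is open and the bar is clear. Next I go above the bar and turn the fingers to straddle it across the block.

Call:
arm_command(steps=[[0,0,0,-9],[0,0,0,-10],[0,0,0,-10],[0,0,0,-10],[0,0,0,-10],[0,0,0,-10],[0,0,0,-10],[0,0,0,-10],[0,0,0,-10],[0,0.4,0,-2.3],[-0.7,1.6,0,0],[-1.1,2.2,0,0],[-1.2,2.2,0,0],[-1,2,0,0],[0,0,0,0]])

```text
time: 10.22
tool_pos: [0.5432, -0.0273, 0.2432]
tool_rot: [-179.9, -0.0, 102.5]
wrist_force: [1.0, 0.2, 0.2]
opening: 0.0496
grasp_force: 0.0
```

```bash
python3 go.py .5425 -.0272 .112 102.7
```

```text
10.225 [ 0.5432 -0.0273  0.2432] [-1.7993e+02 -3.0000e-02  1.0254e+02] [1.  0.2 0.2] open 0.04962058461895886 0.0
tool dx dy dz cm 0.03 -0.07 13.12 turn -0.2
```

Call:
arm_command(steps=[[0,-0.1,1,0],[0,0,2.5,0],[0,0,3,0],[0,0,3,0],[0,0,2,0],[0,0,1.2,0],[0,0,0.4,0],[0,0,0,0]])

```text
time: 11.22
tool_pos: [0.5408, -0.027, 0.1137]
tool_rot: [180.0, 0.0, 102.7]
wrist_force: [0.6, -0.2, 0.0]
opening: 0.0501
grasp_force: 0.0
```

Call:
arm_command(steps=[[0,0,0,0],[0,0,0,0],[0,0,0,0],[0,0,0,0],[0,0,0,0]], claw=0, squeeze=30)

```text
time: 11.85
tool_pos: [0.5411, -0.0271, 0.1139]
tool_rot: [179.9, 0.0, 102.7]
wrist_force: [0.6, -0.9, 5.7]
opening: 0.0211
grasp_force: 29.6
```

Call:
arm_command(steps=[[0,0,-0.5,0],[0,0,-1,0],[0,0,-1.5,0],[0,0,-2,0],[0,0,-1.5,0],[0,0,-0.5,0],[0,0,0,0]])

```text
time: 12.72
tool_pos: [0.5407, -0.027, 0.1834]
tool_rot: [180.0, -0.0, 102.7]
wrist_force: [-0.7, -0.3, -0.7]
opening: 0.0211
grasp_force: 29.5
```

```bash
python3 go.py .5425 -.0272 .112 102.7; python3 - <<'E'
from h import *
a=cam("scene")
A=cv2.resize(a["img"][130:240,190:310],None,fx=5,fy=5,interpolation=cv2.INTER_CUBIC)
cv2.imwrite("pics/z3.png",A[:,:,::-1])
E
```

```text
12.725 [ 0.5407 -0.027   0.1834] [179.99  -0.   102.72] [-0.7 -0.3 -0.7] open 0.02112300304081488 29.486063718795776
tool dx dy dz cm -0.06 0.17 7.14 turn 0.0
```

View pics/z3.png

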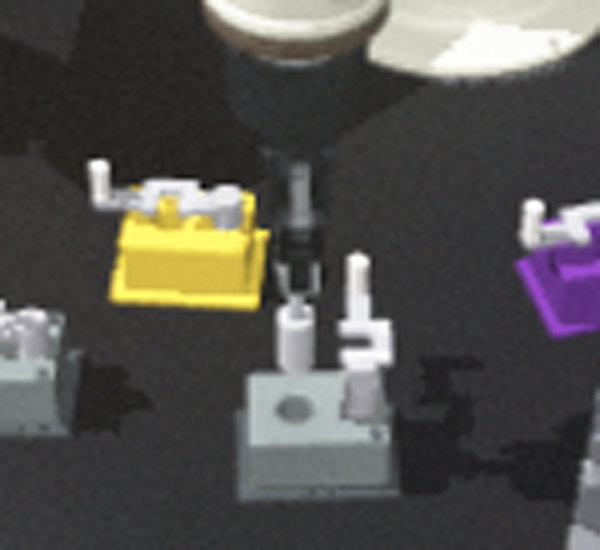

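The bar is out and upright in the grip, and the socket at (295,408) in the crop is empty. Next I bring it beside the block's free end, the -y wall, and pivot it on the block's top edge.

Call:
arm_command(steps=[[-0.6,0,0,0],[-1.4,0,0,0],[-1.8,0,0,0],[-1.0,0,0,0],[-0.3,0,0.5,0],[0,0,1.5,0],[0,0,1.8,0],[0,0,1.4,0],[0,0,0.5,0],[0,0,0,0]], squeeze=22)

```text
time: 14.02
tool_pos: [0.5519, -0.0766, 0.1261]
tool_rot: [-180.0, -0.0, 102.7]
wrist_force: [-0.7, -0.8, -0.3]
opening: 0.0212
grasp_force: 29.5
```

```bash
python3 go.py .5513 -.0672 .126 102.7
```

```text
14.025 [ 0.5519 -0.0766  0.1261] [-1.7998e+02 -2.0000e-02  1.0272e+02] [-0.7 -0.8 -0.3] open 0.02118364364193274 29.47823792695999
tool dx dy dz cm 0.93 0.15 0.01 turn 0.0
```

Call:
arm_command(steps=[[0.4,0,0,0],[0.6,0,0,0],[0.6,0,-0.05,0],[0.6,0,-0.03,0],[0.6,0,0.05,0],[0.6,0,0.06,0],[0.6,0,0.15,0],[0.55,0,0.15,0],[0.55,0,0.23,0],[0.55,0,0.24,0],[0,0,0,0]])

```text
time: 15.4
tool_pos: [0.5393, -0.0212, 0.1181]
tool_rot: [-180.0, -0.0, 102.7]
wrist_force: [0.6, -1.8, 2.4]
opening: 0.0215
grasp_force: 29.3
```

```bash
python3 go.py .5513 -.0672 .126 102.7; python3 - <<'E'
from h import *
a=cam("scene")
A=cv2.resize(a["img"][130:240,190:310],None,fx=5,fy=5,interpolation=cv2.INTER_CUBIC)
cv2.imwrite("pics/z4.png",A[:,:,::-1])
E
```

```text
15.4 [ 0.5393 -0.0212  0.1181] [-1.7998e+02 -2.0000e-02  1.0274e+02] [ 0.6 -1.8  2.4] open 0.02151071194400169 29.326474964618683
tool dx dy dz cm -4.75 0.15 -0.79 turn 0.0
```

View pics/z4.png

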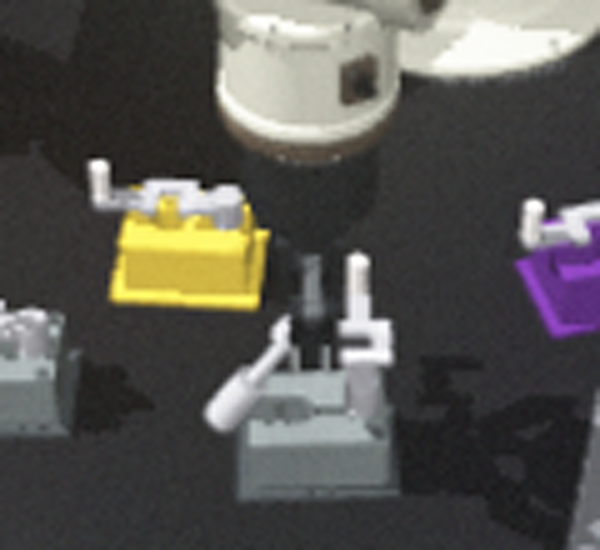

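The bar has pivoted to about 37°, with its foot low at (225,415) in the crop. I'll finish the tilt and lift.

Call:
arm_command(steps=[[0.35,0,0.22,0],[0.35,0,0.25,0],[0.32,0,0.26,0],[0,0,0,0],[0,0,-0.5,0],[0,0,-1.5,0],[0,0,-2.5,0],[0,0,-3,0],[0,0,-3,0],[0,0,-2.2,0],[0,0,-1,0],[0,0,0,0],[0,0,0,0]])

```text
time: 17.08
tool_pos: [0.537, -0.0117, 0.2471]
tool_rot: [-179.9, -0.0, 102.7]
wrist_force: [0.5, 1.0, -0.9]
opening: 0.0214
grasp_force: 28.2
```

```bash
cat > tilt.py <<'E'
from h import *
s=arm.read_state();tp=s["tool_pos"];y=np.radians(s["tool_rot"][2]);X=np.array([np.cos(y),np.sin(y),0]);Y=np.array([np.sin(y),-np.cos(y),0])
g=tp-[0,0,.006];print("TCP",tp.round(4),s["grasp_force"])
for n in("scene","top"):
    c=cam(n);P=cloud(c);d=P-g;a=d@X;b=d@Y
    hsv=cv2.cvtColor(c["img"],cv2.COLOR_RGB2HSV)
    m=(abs(b)<.018)&(a<-.012)&(a>-.13)&(d[...,2]<.0)&(d[...,2]>-.11)&(hsv[...,2]>110)
    o=-c["R"].T@c["t"]
    q=np.c_[a[m],d[...,2][m]]*1000
    vx,vz,x0,z0=cv2.fitLine(q.astype(np.float32),cv2.DIST_HUBER,0,.01,.01).ravel()
    print(n,m.sum(),"lean deg from vertical",np.degrees(np.arctan2(abs(vx),abs(vz))),"min",q.min(0).round(0),"low",q[q[:,0]<-50].mean(0),"near",q[q[:,0]>-40].mean(0))
    v,u=np.argwhere(m).mean(0).astype(int);h=45
    v=min(max(v,60),300);u=min(max(u,60),440)
    cv2.imwrite("pics/tl_%s.png"%n,cv2.resize(c["img"][v-h:v+h,u-60:u+60],None,fx=5,fy=5,interpolation=cv2.INTER_CUBIC)[:,:,::-1])
E
python3 tilt.py
```

```text
TCP [ 0.537  -0.0117  0.2471] 28.18949729204178
scene 149 lean deg from vertical 41.44657 min [-71. -72.] low [-59.29508173 -52.76190368] near [-29.26386622 -22.31052532]Traceback (most recent call last):
  File "tilt.py", line 10, in <module>
    vx,vz,x0,z0=cv2.fitLine(q.astype(np.float32),cv2.DIST_HUBER,0,.01,.01).ravel()
                ~~~~~~~~~~~^^^^^^^^^^^^^^^^^^^^^^^^^^^^^^^^^^^^^^^^^^^^^^^
cv2.error: OpenCV(4.12.0) /io/opencv/modules/imgproc/src/linefit.cpp:50: error: (-215:Assertion failed) count > 0 in function 'fitLine2D_wods'
```

View pics/tl_scene.png

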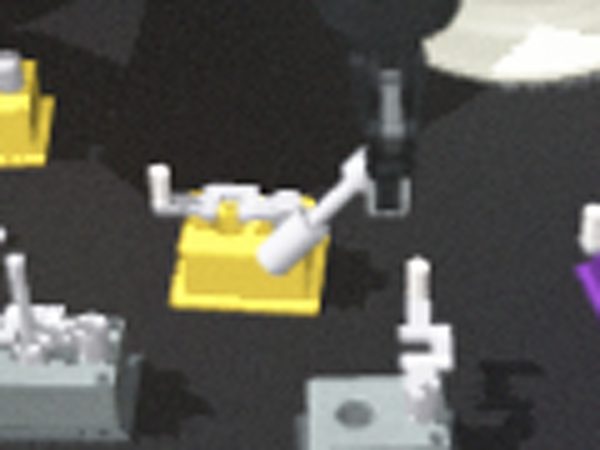

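The foot hangs low to the -y side, with the lean at about 45°. Now I carry it over the mat gently, with a firmer grip.

Call:
arm_command(steps=[[0,0,0,0],[0,0,0,0],[0.5,0.1,0,0],[1.2,0.2,0,0],[2,0.3,0,0],[2.6,0.4,0,0],[2.8,0.4,0,0],[2.8,0.4,0,0],[2.8,0.4,0,0],[2.8,0.4,0,0],[2.6,0.4,0,0],[2.2,0.3,0,0],[1.7,0.2,0,0],[1.1,0.2,0,0],[0.5,0.1,0,0],[0.2,0,0,0],[0,0,0,0],[0,0,0,0]], squeeze=45)

```text
time: 19.42
tool_pos: [0.5177, 0.2479, 0.2481]
tool_rot: [180.0, -0.0, 102.7]
wrist_force: [0.3, -1.4, 0.4]
opening: 0.0208
grasp_force: 43.9
```

```bash
python3 go.py .517 .248 .247 102.7; python3 - <<'E'
from h import *
s=arm.read_state();tp=s["tool_pos"];y=np.radians(s["tool_rot"][2]);X=np.array([np.cos(y),np.sin(y),0]);Y=np.array([np.sin(y),-np.cos(y),0]);g=tp-[0,0,.006]
a=cam("scene");ax=np.array([-X*np.sin(t)-np.array([0,0,np.cos(t)]) for t in np.radians([35,45,55])])
uv=proj(a,[g]+[g+.093*v for v in ax]);print(uv.round(1))
u,v=uv[2].astype(int);np.save("uv.npy",uv)
u0,v0=u-50,v-60
A=cv2.resize(a["img"][v0:v0+90,u0:u0+120],None,fx=5,fy=5,interpolation=cv2.INTER_CUBIC)
cv2.imwrite("pics/f.png",A[:,:,::-1]);print("crop",u0,v0)
E
```

```text
19.425 [0.5177 0.2479 0.2481] [180.    -0.   102.68] [ 0.3 -1.4  0.4] open 0.020818230722892635 43.94263744354248
tool dx dy dz cm 0.02 -0.06 0.11 turn -0.0
[[350.8 168.8]
 [327.3 189.5]
 [323.4 186.9]
 [320.3 183.8]]
crop 273 126
```

View pics/f.png

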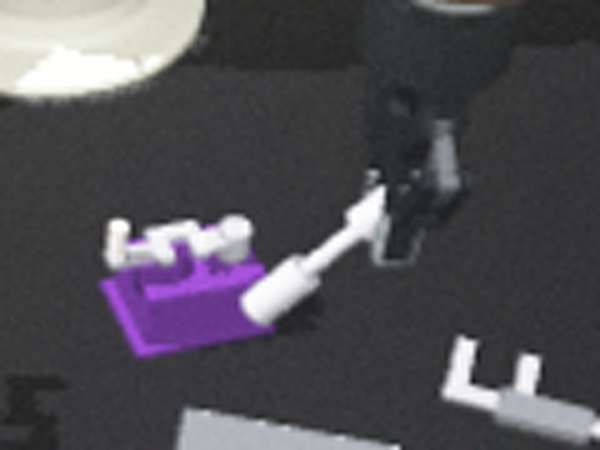

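The foot face in the crop at (254,307) is image pixel (324,187). That matches the predicted point for a 45° lean, (323.4,186.9). The bar's centre is over the mat centre, so I hand it in.

```bash
python3 -c "
from cell import arm
s=arm.read_state();print(abs(s['joint_velocities']).max());print(arm.sign_off())"
```

```text
0.08315175349805404
the job is handed in; nothing more can be done
None
```

I handed the job in at 19.5 s: clamp lever A is open by about 90°, and the bar is held still, leaning about 45° with its foot lower, centred over the mat; by calculation its lowest edge is about 17 cm above the bench.

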